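# Fit the cup stand on the shelf pins and stand the two sippy cups on it

## Task

Take the white cup stand by its grey handle and lower it over the two pins on the pine shelf until it lies flush. Then take the two pink sippy cups out of the slanted drying rack and stand them upright on the stand, one on each side of the handle, each with its whole base on the plate; do not drop or tip anything over. Leave the blue beaker in the rack, and the glass jar and the oil bottle where they are.

Things in the scene. Friction and masses are not known exactly. Their poses are not given: they have to be found in the camera images.
- stand: White plastic plate 90 (x) x 190 (y) x 12 mm, two through holes of 13 mm diameter at y = +80 and -80 mm on its long centre line; in the middle a grey upright handle fin, 50 (x) x 12 (y) mm, its top 63 mm above the origin. Origin: centre of the underside, z up. Fits either way round. Starts flat on the worktop. 0.22 kg.
- shelf: Narrow low pine shelf, fixed: 130 (x) x 300 (y) mm, flat top 40 mm above the worktop. Origin: centre of its underside; y along the length. The jar stands near its +y end, the two pins are on its long centre line at y = +30 and -130 mm.
- seat (a point): Point on the shelf's top surface midway between the two pins (shelf y = -50 mm); axes as the shelf's. The fitted stand's origin lies here with its y axis along the shelf's y axis, either way round. The flat top of the fitted stand is 12 mm above it.
- pin_l (a point): Top centre of one steel pin, 9 mm diameter, standing 10 mm above the shelf top with a chamfered tip (80 mm from the seat point towards shelf +y).
- pin_r (a point): Top centre of the other, equal pin (80 mm from the seat point towards shelf -y).
- rack: White slanted drying rack, fixed, 150 (x) x 300 (y) mm; front is -x. Three bays at y = -100, 0, +100 mm. A cup in a bay leans 35 deg, its top towards rack -x, base centre at x = 30, z = 42 mm; under it a cradle 44 mm wide, 60 mm long; side walls 61 mm apart, 34 mm along the cup. Draw cups out along their axis by 60 mm. Origin: centre of underside.
- cup_a: Pink sippy cup: straight round body 56 mm diameter (foot 52 mm), 100 mm tall with its white lid of equal diameter, and a grey spout on top (26 x 14 mm, 12 mm high; 112 mm in all). Origin: centre of its base; z along its axis to the spout. Starts leaning in one of the rack's three bays. About 0.11 kg.
- cup_b: The other pink sippy cup, equal to cup_a, in another bay of the rack.
- beaker: Blue beaker without a spout, 56 mm diameter, 100 mm tall, leaning in the remaining bay of the rack; to be left there. Origin: centre of its base, z along its axis.
- jar: Small clip-top glass jar, 57 mm diameter, 70 mm tall, standing on the shelf beside the place of the stand; to be left there. Origin: centre of its base.
- oil: Yellow cooking oil bottle with a red cap, 68 mm diameter, 240 mm tall, standing on the worktop; to be left there. Origin: centre of its base.
There are look-alikes about, which are no part of the job. There is more than one size of the jar; the one meant has the size given above.

How it is judged:
By the outcome, as a careful person would: the job done as asked, in the order asked, and still so for the second after the job is handed in, with the robot touching nothing.
It also fails if it takes over 72 s, if anything falls off the work surface, if the arm or the gripper's body presses on something with over 40 N, if the wrist force passes 120 N, or if a joint passes its speed limit or range.

## Robot

A 7-joint arm with a two-finger parallel gripper is mounted at the origin on the work surface. World frame = base frame: x ahead of the robot, y to its left, z up, the work surface at z = 0. Lengths are in m, angles in rad, forces in N, time in s.
With the tool pointing down it reaches from about 0.4 to 0.875 m from the base axis. Payload 19.3 kg.
Tool frame: the origin (TCP) lies midway between the tips of the shut fingers; the grasp point (between the pads) lies 19 mm behind it; x points along the fingers, y is the direction in which the jaws open and shut, and the axes are right-handed (so a half turn about x gives the same grasp; the last joint's range is limited). The gripper opens to 85 mm and grips with 20 to 120 N. Pads are 22 mm wide; open, the fingers measure 114 mm over their backs; the gripper's body (76 mm by 85 mm) begins 54 mm behind the grasp point. The pads swing forward as they close: fully open they stand 13 mm farther back than shut.
Start: joints at [-1.363, 0.521, -0.036, 1.599, 0.021, 1.021, -0.113], TCP at [0.171, 0.601, 0.231] pointing down, gripper open.
Joint ranges: [-2.91, 2.91], [-0.3, 2.13], [-1.5, 1.42], [0.17, 2.43], [-1.26, 4.41], [0.16, 1.93], [-2.52, 2.52]. Speed limits (rad/s): [1.89, 1.89, 2.39, 2.39, 3.01, 3.01, 3.01].

## Interface

Orientations are given as [roll, pitch, yaw] about the fixed x, y, z axes, in that order (R = Rz(yaw) Ry(pitch) Rx(roll)).
In Python, from workcell import bot gives the robot as it stands. The module is installed in compiled form; this text tells all that it offers.
- The arm moves only by the tool servo_tool, never from a script. Its argument "targets" is a list of rows, each an object of numbers: "x", "y", "z": the shift along the tool's x, y, z as a fraction of full scale; "wx", "wy", "wz": the turn, a rotation vector about the tool's x, y, z as a fraction of full scale. A call has 1 to 12 rows; each row is the pose to reach, as a shift and turn from the pose measured when the call began, along the tool's axes at that moment, turning the shorter way round; what a row does not reach only later rows make up. Full scale, the value 1, is 40 cm for a shift and 360 degrees for a turn. A row lasts 1/8 s, in which the tool goes at most 62.5 mm and 10.7 degrees, less where a joint would pass 70% of its speed; a pose out of reach is approached as far as the arm can. A call with a number of a shift or a turn outside -1 to 1 is refused whole. A call with a gripper value outside its range is refused whole. "grip" is the gripper command: -1 is shut, 1 is fully open, values between are in proportion, set as the call begins (left out, the last holds). The fingers move at their own pace and stop on an object; "squeeze" is the grip in N (left out, the last holds). Time passes only in rows, so rows that repeat a pose let the fingers close. It gives the time, the measured TCP pose, the force and the opening at its end, in the units of the state.
- bot.observe(): the state, without advancing time (a new reading comes with each control period).
- bot.grab_frame(name): name is "side" or "top" or "wrist"; returns (picture, depth): 400x640x3 uint8, red, green, blue; 400x640 float32, m along the optical axis (not along the pixel's ray), 0 where there is no reading.
- bot.get_calibration(name): a dict with "intrinsics" (3x3 intrinsics, pixels), "R" (3x3) and "t" (3): a world point X has camera coordinates R X + t. Camera axes: x right, y down, z forward; pixel columns grow to the right and rows downward; lengths in m; the calibration is good to about 2 mm. A picture is of the moment at which its call begins: read the wrist's pose just before it. get_calibration takes no time and is no camera call; for the wrist camera it gives the pose at the moment of the call.
- bot.job_done(): hands the job in, once; it reports no verdict.
Trained networks look in the newest picture that a camera, given by its name, has taken for a name from the list of things; names that differ only in an ending like _2 or _b are one class to them, and where a whole thing is asked for, a point or a joint stands for the part that bears it (a point fixed in the world has none). Each returns a list of dicts, best first, with "confidence" (0 to 1); they miss things now and then, are a little off and sometimes report something else, mostly with a low value. They report only what shows in the picture. A call takes as long as a camera call. They do not tell look-alikes from the thing itself.
- bot.trace(camera, target): "mask" (400x640 bool, what is visible of it) and "pixel" ([column, row] in pixels, amid what is visible of it).
The state is a dict: "clock": time; "qpos": joint angles; "qd": joint speeds; "joint_efforts": joint torques, N m; "position": TCP position; "tool_rot": TCP orientation; "force": force on the tool from outside, world axes, zero at the start; "moment": the same for the moment, N m; "grip_width": finger opening in m.
Only numpy, scipy, OpenCV 4.12 (cv2) and the standard library are available. Lean on these libraries where they do the work, as an engineer would, in place of code of your own. Each camera call takes 0.05 s, during which the arm holds its last target. There are 200 camera calls.

## Working session

There is one attempt and no reset: what is moved stays moved. The work goes in short steps, Python scripts to look and compute and a tool call to move; the robot and the scene stay as the last step left them, time stands still between calls to the robot, and variables do not carry over. Pictures are saved under pics/ and viewed, on a budget of 10 in all, crops included, one or two more only if the job needs it, and the job is handed in when it is done.

Besides the shell and the picture viewer there is one more tool, called as name([rows], argument=value, ...), one row to a line, values as JSON. servo_tool: Moves the arm, as the interface text tells. Shift numbers are shares of 40 cm and turn numbers shares of 360 degrees, none past 1 either way. Its arguments: {"type":"object","properties":{"targets":{"type":"array"},"grip":{"type":"number"},"squeeze":{"type":"number"}},"required":["targets"]}

```bash
mkdir -p pics; cat > h.py <<'E'
import numpy as np, cv2
from workcell import bot
from scipy.spatial.transform import Rotation as Rn
def cloud(cam,depth,c):
    K=c["intrinsics"];v,u=np.mgrid[0:400,0:640]
    P=np.stack([(u-K[0][2])/K[0][0]*depth,(v-K[1][2])/K[1][1]*depth,depth],-1)
    return (P-np.array(c["t"]))@np.array(c["R"])   # R^T (p-t)
def grab(cam):
    c=bot.get_calibration(cam); im,d=bot.grab_frame(cam); W=cloud(cam,d,c); W[d==0]=np.nan
    return im,W,{k:np.array(v) for k,v in c.items()}
def save(n,im): cv2.imwrite("pics/"+n,im[...,::-1])
def proj(c,X):
    p=(np.atleast_2d(X)@c["R"].T+c["t"]); q=p@c["intrinsics"].T; return q[:,:2]/q[:,2:]
E
python3 - <<'E'
from h import *
print(bot.observe())
for cam in ["top","side"]:
    im,W,c=grab(cam); save(cam+"0.png",im); np.savez(cam+"0.npz",im=im,W=W)
    C=-c["R"].T@c["t"]; print(cam,"campos",C.round(3), c["R"].round(2).tolist())
    for n in ["stand","shelf","rack","cup_a","beaker","jar","oil","pin_l"]:
        for r in bot.trace(cam,n)[:4]:
            m=r["mask"]; P=W[m]; P=P[~np.isnan(P[:,0])]
            print(n,round(r["confidence"],2),np.round(r["pixel"]),m.sum(),np.median(P,0).round(3) if len(P) else None, P.min(0).round(3) if len(P) else None,P.max(0).round(3) if len(P) else None)
E
```

```text
{'clock': 0.0, 'qpos': array([-1.36320689,  0.52201552, -0.03631592,  1.59998477,  0.02118536,
        1.02104834, -0.11277788]), 'qd': array([-0.00177404, -0.00166223, -0.00021067, -0.00218108,  0.00053486,
        0.00082458, -0.00164222]), 'joint_efforts': array([ 5.58777883e-04, -9.27102613e+01,  1.98003665e+00, -3.69913960e+01,
        1.79074123e-02,  8.46064853e-03,  5.66755347e-06]), 'position': array([0.17134416, 0.60073019, 0.23073322]), 'tool_rot': array([-1.50801545,  1.56972474, -1.78581076]), 'force': array([ 0.10902774, -0.22655745,  0.30810674]), 'moment': array([-0.00920069,  0.00802025,  0.03675312]), 'grip_width': 0.08562705398667644}
top campos [ 0.354 -0.013  1.454] [[0.01, -1.0, -0.02], [-0.99, -0.01, -0.13], [0.13, 0.02, -0.99]]
stand 0.91 [334. 218.] 2075 [ 0.479 -0.008  0.013] [ 0.384 -0.066 -0.008] [0.583 0.052 0.069]
shelf 0.94 [421. 201.] 4493 [ 0.545 -0.267  0.041] [ 0.464 -0.418 -0.003] [ 0.645 -0.099  0.115]
rack 0.89 [236. 189.] 3713 [0.574 0.27  0.01 ] [ 0.497  0.127 -0.007] [0.692 0.466 0.122]
cup_a 0.86 [264. 171.] 572 [0.598 0.183 0.12 ] [0.56  0.1
[... 1551 characters left out ...]
 ] [ 0.527  0.286 -0.004] [0.626 0.609 0.138]
beaker 0.47 [352. 141.] 691 [0.596 0.168 0.108] [0.556 0.153 0.037] [0.648 0.267 0.14 ]
jar 0.77 [409. 272.] 458 [ 0.691 -0.205  0.05 ] [ 0.674 -0.217 -0.002] [ 0.715 -0.177  0.056]
jar 0.62 [254. 293.] 1558 [ 0.36  -0.244  0.089] [ 0.302 -0.264 -0.002] [ 0.395 -0.173  0.095]
jar 0.6 [353. 250.] 850 [ 0.565 -0.168  0.104] [ 0.54  -0.183  0.036] [ 0.599 -0.107  0.112]
oil 0.85 [407. 198.] 2044 [ 0.696 -0.062  0.134] [ 0.67  -0.078 -0.005] [0.813 0.23  0.241]
pin_l 0.59 [343. 318.] 8352 [ 0.541 -0.295  0.039] [ 0.459 -0.414 -0.004] [ 0.634 -0.1    0.051]
pin_l 0.36 [354. 249.] 829 [ 0.565 -0.168  0.105] [ 0.54  -0.183  0.039] [ 0.594 -0.127  0.112]
```

```bash
python3 - <<'E'
from h import *
t=np.load("top0.npz")["im"]; s=np.load("side0.npz")["im"]
a=cv2.resize(t[110:310,140:480],(800,470),interpolation=cv2.INTER_CUBIC)
b=cv2.resize(s[60:400,170:490],(564,600),interpolation=cv2.INTER_CUBIC)
save("topc.png",a);save("sidec.png",b)
E
```

```text
(no output)
```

View pics/topc.png

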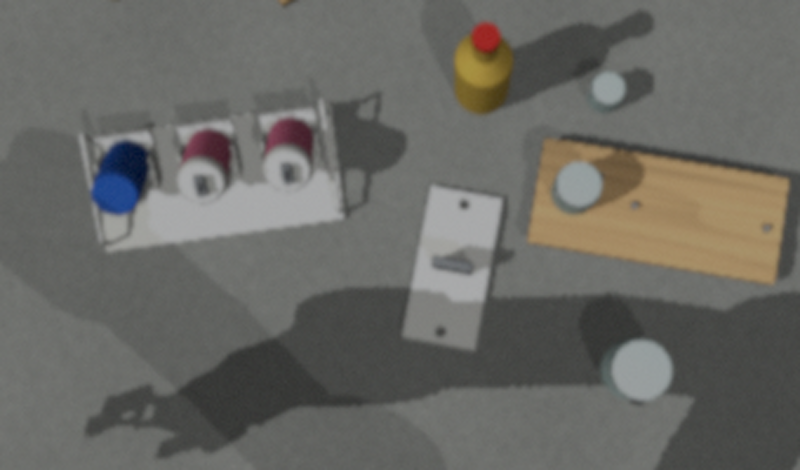

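View pics/sidec.png

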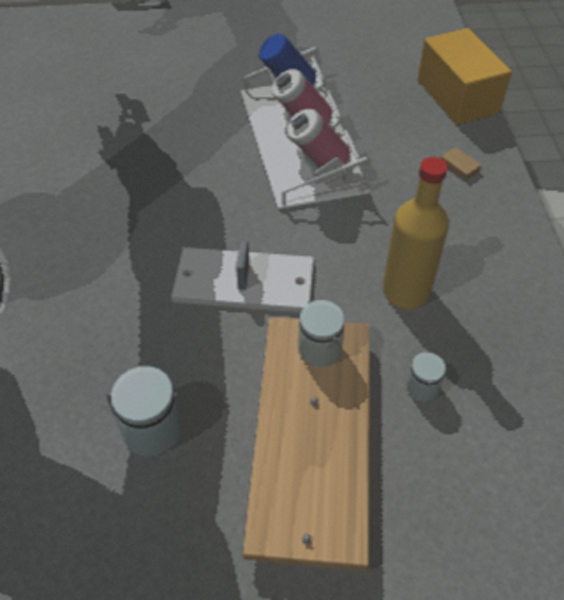

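```bash
cat > fit.py <<'E'
from h import *
def rect(P2):
    (c,s,a)=cv2.minAreaRect((P2*1000).astype(np.float32)); 
    if s[0]<s[1]: a+=90; s=s[::-1]
    return np.array(c)/1000,np.array(s),(a+90)%180-90
def plane(W,lo,hi,box):
    with np.errstate(invalid='ignore'):
        m=(W[...,2]>lo)&(W[...,2]<hi)&(W[...,0]>box[0])&(W[...,0]<box[1])&(W[...,1]>box[2])&(W[...,1]<box[3])
    return m
E
python3 - <<'E'
from fit import *
for cam in ["top","side"]:
    z=np.load(cam+"0.npz"); im,W=z["im"],z["W"]
    g=im.astype(int).max(-1)
    with np.errstate(invalid='ignore'):
      m=plane(W,.008,.018,(.37,.6,-.08,.07)); print(cam,"stand",rect(W[m][:,:2]),np.median(W[m][:,2]))
      m=plane(W,.05,.075,(.37,.6,-.08,.07)); print("fin",rect(W[m][:,:2]),W[m].mean(0),m.sum())
      m=plane(W,.03,.045,(.45,.65,-.43,-.09)); print("shelf",rect(W[m][:,:2]),np.median(W[m][:,2]))
      m=plane(W,.005,.012,(.49,.7,.11,.47)); print("rackfloor",rect(W[m][:,:2]),m.sum())
      m=plane(W,.07,.2,(.5,.7,.12,.47)); 
      for lo,hi in [(.13,.225),(.225,.33),(.33,.45)]:
        q=W[m&(W[...,1]>lo)&(W[...,1]<hi)]; print("cup",q.mean(0),len(q))
      q=W[plane(W,-.01,.004,(.3,.8,-.4,.4))]; print("table z",np.median(q[:,2]))
c=bot.get_calibration("wrist");s=bot.observe()
R=Rn.from_euler('xyz',s["tool_rot"]).as_matrix()
C=-c["R"].T@c["t"]; print("cam in tool",R.T@(C-s["position"]),(np.array(c["R"])@R).round(3),c["intrinsics"])
print(R.round(3))
E
```

```text
top stand (array([ 0.48843802, -0.0081981 ]), array([215.36390686, 139.11935425]), 1.0829490423202515) 0.012948654308081937
fin (array([ 0.48114069, -0.00782375]), array([48.69760132, 12.4638052 ]), 79.08588409423828) [ 0.48058444 -0.00864465  0.06241537] 78
shelf (array([ 0.55158453, -0.2567948 ]), array([301.15176392, 131.85343933]), 80.82911682128906) 0.04053233381113057
rackfloor (array([0.59500916, 0.29021631]), array([359.72677612, 209.41914368]), 89.87873840332031) 2217
cup [0.60295928 0.18184092 0.11244191] 586
cup [0.58644789 0.27986355 0.11280283] 578
cup [0.57303749 0.38032595 0.11028538] 616
table z 0.0003065906496045855
side stand (array([ 0.47738855, -0.00776924]), array([190.49812317,  94.22369385]), -10.355743408203125) 0.011070533485255855
fin (array([ 0.47765002, -0.00932355]), array([50.15590668, 12.31567764]), 80.80077362060547) [ 0.47770882 -0.01166434  0.06010669] 99
shelf (array([ 0.54739386, -0.25655438]), array([301.17703247, 129.60562134]), 80.97601318359375) 0.03914486362745436
rackfloor (array([0.5878692 , 0.28356628]), array([300.87228394, 149.8299408 ]), -81.43472671508789) 1572
cup [0.59682249 0.16968212 0.10603588] 665
cup [0.57878791 0.26969763 0.10902557] 530
cup [0.56436493 0.37165268 0.10791566] 468
table z -0.0008524694170701389
cam in tool [-0.14182093 -0.0005824  -0.07002044] [[ 0.001  1.    -0.   ]
 [-0.277  0.001  0.961]
 [ 0.961 -0.001  0.277]] [[318.75293968   0.         313.86852914]
 [  0.         318.75293968 206.14884172]
 [  0.           0.           1.        ]]
[[-0.     0.274  0.962]
 [-0.     0.962 -0.274]
 [-1.    -0.    -0.   ]]
```

The on-shelf jar at top-crop (578,187) is the one that stays. The large jar at (640,370) and the small one at (608,88) are look-alikes that I leave alone. The rack bays hold the beaker at (120,180) and pink cups at (205,170) and (290,155). The stand is at (453,265) and the pins at (635,204) and (767,227). I'll look at the pins with the wrist camera first, in the insertion orientation.

```bash
cat > mv.py <<'E'
from h import *
def toolR(jaw,tilt=0,dirn=0):
    """tool x down, tool y at yaw jaw (deg)"""
    y=np.array([np.cos(np.radians(jaw)),np.sin(np.radians(jaw)),0]); x=np.array([0,0,-1.])
    return np.stack([x,y,np.cross(x,y)],1)
def go(pos,R,s=None):
    s=s or bot.observe(); R0=Rn.from_euler('xyz',s["tool_rot"]).as_matrix()
    d=R0.T@(np.array(pos)-s["position"]); w=Rn.from_matrix(R0.T@R).as_rotvec()
    print("mm",(d*1000).round(1),"deg",np.degrees(w).round(1)," => xyz",(d/.4).round(4),"w",(w/2/np.pi).round(4),"rows>=",round(max(np.linalg.norm(d)/.0625,np.degrees(np.linalg.norm(w))/10.7),1))
E
python3 -c "
from mv import *
go([.5,.1,.3],toolR(-12))"
```

```text
mm [ -68.7 -391.7  453.4] deg [86.1  0.   0. ]  => xyz [-0.1717 -0.9792  1.1335] w [0.2391 0.     0.    ] rows>= 9.6
```

servo_tool([
  {"x": -0.17,"y": -0.45,"z": 0.5,"wx": 0.12},
  {"x": -0.17,"y": -0.979,"z": 1.0,"wx": 0.239},
  {"x": -0.17,"y": -0.979,"z": 1.0,"wx": 0.239},
  {"x": -0.17,"y": -0.979,"z": 1.0,"wx": 0.239},
  {"x": -0.17,"y": -0.979,"z": 1.0,"wx": 0.239},
  {"x": -0.17,"y": -0.979,"z": 1.0,"wx": 0.239},
  {"x": -0.17,"y": -0.979,"z": 1.0,"wx": 0.239},
  {"x": -0.17,"y": -0.979,"z": 1.0,"wx": 0.239},
  {"x": -0.17,"y": -0.979,"z": 1.0,"wx": 0.239},
  {"x": -0.17,"y": -0.979,"z": 1.0,"wx": 0.239},
])

```text
$.targets[0]: bad value
```

```bash
python3 -c "
from mv import *
s=bot.observe();print(s['clock'],s['position'],s['qpos'].round(2))
go([.542,-.306,.2],toolR(-99.1))"
```

```text
0.9 [0.17140453 0.60102705 0.2313004 ] [-1.36  0.52 -0.04  1.6   0.02  1.02 -0.11]
mm [  31.3 -770.6  605.2] deg [173.2   0.    0. ]  => xyz [ 0.0783 -1.9265  1.5129] w [0.4811 0.     0.    ] rows>= 16.2
```

servo_tool([
  {"x": -0.17,"y": -0.45,"z": 0.5,"wx": 0.12,"wy": 0,"wz": 0},
  {"x": -0.17,"y": -0.979,"z": 1.0,"wx": 0.239,"wy": 0,"wz": 0},
  {"x": -0.17,"y": -0.979,"z": 1.0,"wx": 0.239,"wy": 0,"wz": 0},
  {"x": -0.17,"y": -0.979,"z": 1.0,"wx": 0.239,"wy": 0,"wz": 0},
  {"x": -0.17,"y": -0.979,"z": 1.0,"wx": 0.239,"wy": 0,"wz": 0},
  {"x": -0.17,"y": -0.979,"z": 1.0,"wx": 0.239,"wy": 0,"wz": 0},
  {"x": -0.17,"y": -0.979,"z": 1.0,"wx": 0.239,"wy": 0,"wz": 0},
  {"x": -0.17,"y": -0.979,"z": 1.0,"wx": 0.239,"wy": 0,"wz": 0},
  {"x": -0.17,"y": -0.979,"z": 1.0,"wx": 0.239,"wy": 0,"wz": 0},
  {"x": -0.17,"y": -0.979,"z": 1.0,"wx": 0.239,"wy": 0,"wz": 0},
])

```text
clock: 2.15
position: [0.4503, 0.1109, 0.3]
tool_rot: [1.603, 1.569, -0.182]
force: [-0.9, 1.4, 0.2]
grip_width: 0.0851
```

```bash
python3 -c "
from mv import *
s=bot.observe();print(s['clock'],s['position'],s['qpos'].round(2))
go([.542,-.306,.2],toolR(-99.1))"
```

```text
2.15 [0.45027934 0.11092048 0.29997963] [-0.8   0.2   0.51  1.94 -0.11  1.03 -0.46]
mm [100.2 178.4 387.8] deg [86.8 -0.1 -0.1]  => xyz [0.2506 0.4459 0.9694] w [ 2.411e-01 -2.000e-04 -2.000e-04] rows>= 8.1
```

servo_tool([
  {"x": 0.05,"y": 0.22,"z": 0.5,"wx": 0.12,"wy": 0,"wz": 0},
  {"x": 0.15,"y": 0.446,"z": 0.97,"wx": 0.241,"wy": 0,"wz": 0},
  {"x": 0.25,"y": 0.446,"z": 0.97,"wx": 0.241,"wy": 0,"wz": 0},
  {"x": 0.25,"y": 0.446,"z": 0.97,"wx": 0.241,"wy": 0,"wz": 0},
  {"x": 0.25,"y": 0.446,"z": 0.97,"wx": 0.241,"wy": 0,"wz": 0},
  {"x": 0.25,"y": 0.446,"z": 0.97,"wx": 0.241,"wy": 0,"wz": 0},
  {"x": 0.25,"y": 0.446,"z": 0.97,"wx": 0.241,"wy": 0,"wz": 0},
  {"x": 0.25,"y": 0.446,"z": 0.97,"wx": 0.241,"wy": 0,"wz": 0},
  {"x": 0.25,"y": 0.446,"z": 0.97,"wx": 0.241,"wy": 0,"wz": 0},
  {"x": 0.25,"y": 0.446,"z": 0.97,"wx": 0.241,"wy": 0,"wz": 0},
  {"x": 0.25,"y": 0.446,"z": 0.97,"wx": 0.241,"wy": 0,"wz": 0},
])

```text
clock: 3.52
position: [0.5424, -0.3051, 0.2007]
tool_rot: [-2.859, 1.568, 0.128]
force: [-0.2, -0.4, 0.1]
grip_width: 0.0853
```

```bash
python3 - <<'E'
from mv import *
from fit import *
s=bot.observe();print(s['clock'],s['position'],s['qpos'].round(2))
im,W,c=grab("wrist"); save("w1.png",im); np.savez("w1.npz",im=im,W=W,**c,pos=s["position"],rot=s["tool_rot"])
m=plane(W,.03,.045,(.45,.65,-.43,-.09)); print("shelf",rect(W[m][:,:2]),np.median(W[m][:,2]))
m=plane(W,.044,.06,(.45,.65,-.43,-.195))
n,l,st,ce=cv2.connectedComponentsWithStats(m.astype(np.uint8))
for i in range(1,n):
    if st[i,4]>8: print(ce[i],st[i],W[l==i].mean(0))
print(proj(c,[[.554,-.227,.05],[.529,-.385,.05]]))
E
```

```text
3.525 [ 0.54244487 -0.30506039  0.20065518] [-0.1   0.7   0.83  1.67 -0.59  1.04 -0.8 ]
shelf (array([ 0.54841217, -0.25641211]), array([300.33300781, 130.06825256]), 80.83849334716797) 0.039350012366882944
[230.77142857 192.31428571] [226 188  10  10  70] [ 0.55379658 -0.22767123  0.0475606 ]
[397.38888889 193.43055556] [393 189  10  10  72] [ 0.52835988 -0.38425539  0.04742117]
[[229.38590968 192.81918486]
 [398.80454563 193.31290166]]
```

View pics/w1.png

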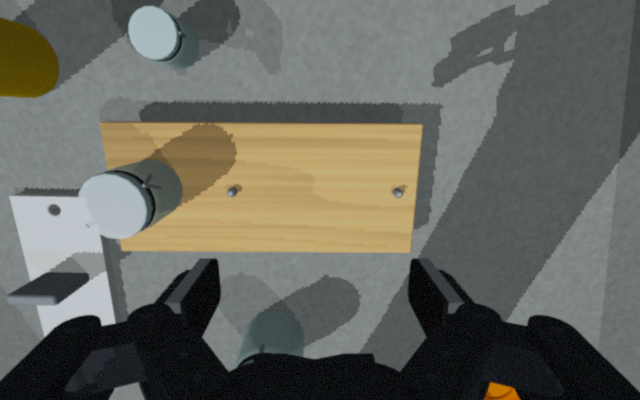

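```bash
python3 -c "
from mv import *
go([.478,-.0085,.18],toolR(-10.4))"
```

```text
mm [  20.6 -283.3  109.5] deg [-88.5  -0.1  -0.1]  => xyz [ 0.0514 -0.7082  0.2738] w [-2.458e-01 -4.000e-04 -2.000e-04] rows>= 8.3
```

servo_tool([
  {"x": 0,"y": -0.35,"z": 0.14,"wx": -0.12,"wy": 0,"wz": 0},
  {"x": 0.0,"y": -0.708,"z": 0.274,"wx": -0.246,"wy": 0,"wz": 0},
  {"x": 0.0,"y": -0.708,"z": 0.274,"wx": -0.246,"wy": 0,"wz": 0},
  {"x": 0.05,"y": -0.708,"z": 0.274,"wx": -0.246,"wy": 0,"wz": 0},
  {"x": 0.05,"y": -0.708,"z": 0.274,"wx": -0.246,"wy": 0,"wz": 0},
  {"x": 0.05,"y": -0.708,"z": 0.274,"wx": -0.246,"wy": 0,"wz": 0},
  {"x": 0.05,"y": -0.708,"z": 0.274,"wx": -0.246,"wy": 0,"wz": 0},
  {"x": 0.05,"y": -0.708,"z": 0.274,"wx": -0.246,"wy": 0,"wz": 0},
  {"x": 0.05,"y": -0.708,"z": 0.274,"wx": -0.246,"wy": 0,"wz": 0},
  {"x": 0.05,"y": -0.708,"z": 0.274,"wx": -0.246,"wy": 0,"wz": 0},
  {"x": 0.05,"y": -0.708,"z": 0.274,"wx": -0.246,"wy": 0,"wz": 0},
  {"x": 0.05,"y": -0.708,"z": 0.274,"wx": -0.246,"wy": 0,"wz": 0},
])

```text
clock: 5.08
position: [0.4779, -0.0084, 0.1806]
tool_rot: [1.835, 1.568, 0.084]
force: [0.4, -0.2, 0.6]
grip_width: 0.0852
```

```bash
python3 - <<'E'
from mv import *
from fit import *
s=bot.observe();print(s['clock'],s['position'],s['qpos'].round(2))
im,W,c=grab("wrist"); save("w2.png",im)
r=bot.trace("wrist","stand")[0]["mask"]
m=plane(W,.008,.017,(.36,.6,-.08,.07))&cv2.dilate(r.astype(np.uint8),np.ones((5,5))).astype(bool); print("stand",rect(W[m][:,:2]),np.median(W[m][:,2]))
f=plane(W,.056,.07,(.42,.54,-.06,.05)); print("fin",rect(W[f][:,:2]),f.sum(),np.median(W[f][:,2]))
cx,_,a=rect(W[m][:,:2])
go([cx[0],cx[1],.03],toolR(a))
E
```

```text
5.075 [ 0.47790868 -0.0084002   0.18063852] [-0.48  0.4   0.48  2.05 -0.27  0.75 -0.02]
stand (array([ 0.47827747, -0.00879475]), array([190.56976318,  90.36216736]), -10.035575866699219) 0.011377286479497073
fin (array([ 0.47809003, -0.00792536]), array([48.98272324, 11.21062183]), 79.91397094726562) 766 0.06201499350721452
mm [1.506e+02 1.000e-01 4.000e-01] deg [-0.3 -0.  -0.1]  => xyz [3.764e-01 1.000e-04 9.000e-04] w [-0.0008 -0.0001 -0.0004] rows>= 2.4
```

servo_tool([
  {"x": 0.15,"y": 0,"z": 0,"wx": 0,"wy": 0,"wz": 0},
  {"x": 0.28,"y": 0,"z": 0.001,"wx": -0.001,"wy": 0,"wz": 0},
  {"x": 0.34,"y": 0,"z": 0.001,"wx": -0.001,"wy": 0,"wz": 0},
  {"x": 0.375,"y": 0,"z": 0.001,"wx": -0.001,"wy": 0,"wz": 0},
  {"x": 0.375,"y": 0,"z": 0.001,"wx": -0.001,"wy": 0,"wz": 0},
  {"x": 0.375,"y": 0,"z": 0.001,"wx": -0.001,"wy": 0,"wz": 0},
])

```text
clock: 5.92
position: [0.4788, -0.0088, 0.0315]
tool_rot: [1.818, 1.567, 0.073]
force: [0.8, -0.8, 0.6]
grip_width: 0.0853
```

servo_tool([
  {"x": 0,"y": 0,"z": 0,"wx": 0,"wy": 0,"wz": 0},
  {"x": 0,"y": 0,"z": 0,"wx": 0,"wy": 0,"wz": 0},
  {"x": 0,"y": 0,"z": 0,"wx": 0,"wy": 0,"wz": 0},
  {"x": 0,"y": 0,"z": 0,"wx": 0,"wy": 0,"wz": 0},
  {"x": 0,"y": 0,"z": 0,"wx": 0,"wy": 0,"wz": 0},
  {"x": 0,"y": 0,"z": 0,"wx": 0,"wy": 0,"wz": 0},
  {"x": 0,"y": 0,"z": 0,"wx": 0,"wy": 0,"wz": 0},
  {"x": 0,"y": 0,"z": 0,"wx": 0,"wy": 0,"wz": 0},
], grip=-1, squeeze=60)

```text
clock: 6.92
position: [0.4788, -0.0088, 0.0317]
tool_rot: [1.86, 1.567, 0.115]
force: [-2.0, 0.6, 7.6]
grip_width: 0.011
```

servo_tool([
  {"x": -0.08,"y": 0,"z": 0,"wx": 0,"wy": 0,"wz": 0},
  {"x": -0.2,"y": 0,"z": 0,"wx": 0,"wy": 0,"wz": 0},
  {"x": -0.32,"y": 0,"z": 0,"wx": 0,"wy": 0,"wz": 0},
  {"x": -0.375,"y": 0,"z": 0,"wx": 0,"wy": 0,"wz": 0},
  {"x": -0.375,"y": 0,"z": 0,"wx": 0,"wy": 0,"wz": 0},
])

```text
clock: 7.55
position: [0.4787, -0.0086, 0.1827]
tool_rot: [1.94, 1.564, 0.196]
force: [0.6, 0.1, -2.2]
grip_width: 0.0111
```

```bash
python3 -c "
from mv import *
s=bot.observe();print(s['position'],s['force'],s['grip_width'])
go([.541,-.306,.19],toolR(-99.1))"
```

```text
[ 0.47874808 -0.00858379  0.18272802] [ 0.61721011  0.07863324 -2.23766351] 0.011088778628585283
mm [ -7.3 112.8 282.1] deg [89.1 -0.4 -0.2]  => xyz [-0.0181  0.282   0.7054] w [ 0.2476 -0.001  -0.0005] rows>= 8.3
```

servo_tool([
  {"x": -0.018,"y": 0.025,"z": 0.06,"wx": 0.02,"wy": 0,"wz": 0},
  {"x": -0.018,"y": 0.06,"z": 0.15,"wx": 0.045,"wy": 0,"wz": 0},
  {"x": -0.018,"y": 0.095,"z": 0.24,"wx": 0.07,"wy": 0,"wz": 0},
  {"x": -0.018,"y": 0.13,"z": 0.33,"wx": 0.1,"wy": 0,"wz": 0},
  {"x": -0.018,"y": 0.165,"z": 0.42,"wx": 0.13,"wy": 0,"wz": 0},
  {"x": -0.018,"y": 0.2,"z": 0.5,"wx": 0.16,"wy": 0,"wz": 0},
  {"x": -0.018,"y": 0.235,"z": 0.58,"wx": 0.19,"wy": 0,"wz": 0},
  {"x": -0.018,"y": 0.265,"z": 0.65,"wx": 0.22,"wy": -0.001,"wz": 0},
  {"x": -0.018,"y": 0.282,"z": 0.705,"wx": 0.24,"wy": -0.001,"wz": 0},
  {"x": -0.018,"y": 0.282,"z": 0.705,"wx": 0.248,"wy": -0.001,"wz": 0},
  {"x": -0.018,"y": 0.282,"z": 0.705,"wx": 0.248,"wy": -0.001,"wz": 0},
  {"x": -0.018,"y": 0.282,"z": 0.705,"wx": 0.248,"wy": -0.001,"wz": 0},
])

```text
clock: 9.05
position: [0.5409, -0.3055, 0.1892]
tool_rot: [2.123, 1.569, -1.178]
force: [0.2, 0.7, -3.0]
grip_width: 0.0111
```

```bash
cat > meas.py <<'E'
from mv import *
from fit import *
def stand_held():
    s=bot.observe();print(s['clock'],s['position'],s['force'],s['grip_width'])
    im,W,c=grab("wrist"); r=bot.trace("wrist","stand")[0]["mask"]
    zt=np.nanmedian(W[r][:,2]); m=cv2.dilate(r.astype(np.uint8),np.ones((7,7))).astype(bool)&plane(W,zt-.006,zt+.006,(.3,.8,-.5,.2))
    # plane tilt
    P=W[m]; A=np.c_[P[:,:2]-P[:,:2].mean(0),np.ones(len(P))]; k=np.linalg.lstsq(A,P[:,2],rcond=None)[0]
    R0=rect(P[:,:2]); print("z",zt,"tilt deg",np.degrees(k[:2]),"rect",R0)
    # holes: inside hull of plate but not in plane
    filled=np.zeros(m.shape,np.uint8); cv2.fillConvexPoly(filled,cv2.convexHull(np.argwhere(m)[:,::-1].astype(np.int32)),1)
    # dark in gray
    g=cv2.cvtColor(im,cv2.COLOR_RGB2GRAY)
    n,l,st,ce=cv2.connectedComponentsWithStats((filled.astype(bool)&~m).astype(np.uint8))
    for i in range(1,n):
        if 20<st[i,4]<600: 
            ray=np.linalg.inv(c["intrinsics"])@np.r_[ce[i],1]; d=c["R"].T@ray; C=-c["R"].T@c["t"]; X=C+d*(zt-C[2])/d[2]
            print("hole?",ce[i].round(1),st[i],X.round(4))
    return im,W,c,s,R0
E
python3 - <<'E'
from meas import *
im,W,c,s,R0=stand_held(); save("w3.png",im)
E
```

```text
9.05 [ 0.54086937 -0.30546642  0.18915652] [ 0.16060687  0.67878039 -3.01271164] 0.01107809793459258
z 0.168750597288649 tilt deg [-0.15666182 -0.02309205] rect (array([ 0.54199792, -0.30626599]), array([191.36746216,  90.38639832]), 80.86779022216797)
hole? [236.7 162. ] [174 162 127   2 128] [ 0.5936 -0.275   0.1688]
hole? [315.1 162.1] [302 162  28   2  30] [ 0.5872 -0.3144  0.1688]
hole? [371.2 162. ] [331 162  82   2  83] [ 0.5827 -0.3426  0.1688]
hole? [170.5 243.1] [161 235  20  18 266] [ 0.5559 -0.2292  0.1688]
hole? [455.9 243. ] [447 234  19  19 263] [ 0.531  -0.3837  0.1688]
```

View pics/w3.png

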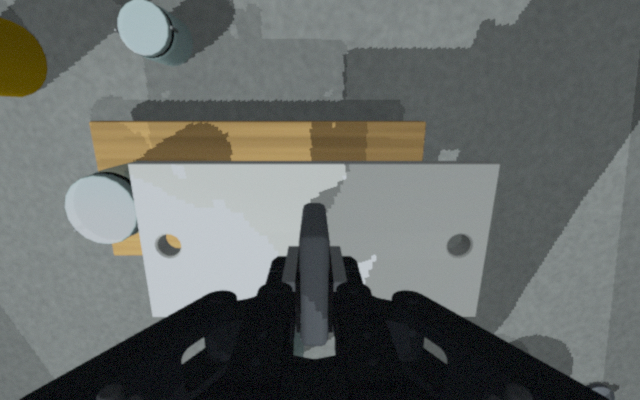

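servo_tool([
  {"x": 0.06,"y": 0,"z": 0.004,"wx": 0,"wy": 0,"wz": 0},
  {"x": 0.14,"y": 0,"z": 0.004,"wx": 0,"wy": 0,"wz": 0},
  {"x": 0.21,"y": 0,"z": 0.004,"wx": 0,"wy": 0,"wz": 0},
  {"x": 0.245,"y": 0,"z": 0.004,"wx": 0,"wy": 0,"wz": 0},
  {"x": 0.25,"y": 0,"z": 0.004,"wx": 0,"wy": 0,"wz": 0},
  {"x": 0.25,"y": 0,"z": 0.004,"wx": 0,"wy": 0,"wz": 0},
  {"x": 0.25,"y": 0,"z": 0.004,"wx": 0,"wy": 0,"wz": 0},
])

```text
clock: 10.02
position: [0.54, -0.3056, 0.0906]
tool_rot: [2.596, 1.567, -0.705]
force: [-0.3, -0.2, -3.1]
grip_width: 0.0116
```

```bash
python3 - <<'E'
from meas import *
im,W,c,s,R0=stand_held(); save("w4.png",cv2.resize(im[190:300,130:500],(740,220)))
R=Rn.from_euler('xyz',s["tool_rot"]).as_matrix()
print("x axis",R[:,0], "needed world", np.array([.5405,-.3059])-R0[0], (R.T@np.r_[np.array([.5405,-.3059])-R0[0],0])/.4)
E
```

```text
10.025 [ 0.53997607 -0.30563327  0.09055268] [-0.30684919 -0.15755338 -3.05982771] 0.011579254520121006
z 0.07017195641354677 tilt deg [-0.05556733 -0.05720324] rect (array([ 0.54105084, -0.30647833]), array([191.80932617,  90.66889191]), 80.78528594970703)
hole? [285.3 162. ] [149 162 275   2 277] [ 0.5888 -0.2996  0.0702]
hole? [435.5 162. ] [425 162  22   1  22] [ 0.5766 -0.3752  0.0702]
hole? [170.5 243.3] [161 235  20  18 274] [ 0.555  -0.2293  0.0702]
hole? [455.7 243.1] [447 234  19  19 261] [ 0.5301 -0.3838  0.0702]
x axis [ 0.00252869 -0.00215267 -0.99999449] needed world [-0.00055084  0.00057833] [-6.59466314e-06 -1.20802624e-03  1.58980421e-03]
```

View pics/w4.png

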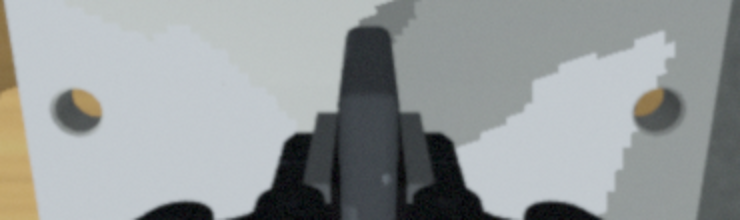

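servo_tool([
  {"x": 0.005,"y": -0.001,"z": 0.0015,"wx": 0,"wy": 0,"wz": 0},
  {"x": 0.012,"y": -0.001,"z": 0.0015,"wx": 0,"wy": 0,"wz": 0},
  {"x": 0.02,"y": -0.001,"z": 0.0015,"wx": 0,"wy": 0,"wz": 0},
  {"x": 0.026,"y": -0.001,"z": 0.0015,"wx": 0,"wy": 0,"wz": 0},
  {"x": 0.03,"y": -0.001,"z": 0.0015,"wx": 0,"wy": 0,"wz": 0},
])

```text
clock: 10.75
position: [0.5393, -0.305, 0.078]
tool_rot: [2.535, 1.568, -0.767]
force: [0.7, 0.3, -1.9]
grip_width: 0.0111
```

servo_tool([
  {"x": 0.005,"y": 0,"z": 0,"wx": 0,"wy": 0,"wz": 0},
  {"x": 0.01,"y": 0,"z": 0,"wx": 0,"wy": 0,"wz": 0},
  {"x": 0.014,"y": 0,"z": 0,"wx": 0,"wy": 0,"wz": 0},
  {"x": 0.0155,"y": 0,"z": 0,"wx": 0,"wy": 0,"wz": 0},
  {"x": 0.0155,"y": 0,"z": 0,"wx": 0,"wy": 0,"wz": 0},
])

```text
clock: 11.38
position: [0.5394, -0.3051, 0.0719]
tool_rot: [2.547, 1.568, -0.755]
force: [-0.4, -0.5, -1.9]
grip_width: 0.0108
```

```bash
python3 - <<'E'
from meas import *
im,W,c,s,R0=stand_held()
m=plane(W,.03,.047,(.45,.65,-.43,-.09)); print("shelf z",np.median(W[m][:,2]))
E
```

```text
11.375 [ 0.53935191 -0.30507755  0.07187175] [-0.36349849 -0.4819521  -1.88079582] 0.010821178128301374
z 0.05148997939097036 tilt deg [-0.07257452 -0.04114759] rect (array([ 0.54044135, -0.30568079]), array([191.57943726,  90.91915894]), 80.68034362792969)
hole? [207.4 162. ] [153 162 110   2 111] [ 0.5945 -0.2599  0.0515]
hole? [333.5 162. ] [264 162 140   1 140] [ 0.5843 -0.3233  0.0515]
hole? [446. 162.] [405 162  83   1  83] [ 0.5751 -0.38    0.0515]
hole? [168.9 245.5] [161 235  20  18 120] [ 0.5532 -0.2276  0.0515]
hole? [457.5 245.3] [447 234  20  19 105] [ 0.528  -0.3842  0.0515]
hole? [171.6 241.9] [169 239   7   6  27] [ 0.5551 -0.2297  0.0515]
hole? [455.  242.1] [451 239   8   7  30] [ 0.5301 -0.3829  0.0515]
shelf z 0.03926344144753602
```

servo_tool([
  {"x": 0.002,"y": 0,"z": 0,"wx": 0,"wy": 0,"wz": 0},
  {"x": 0.003,"y": 0,"z": 0,"wx": 0,"wy": 0,"wz": 0},
])

```text
clock: 11.72
position: [0.5395, -0.3051, 0.0717]
tool_rot: [2.807, 1.568, -0.495]
force: [-5.5, 6.3, 23.1]
grip_width: 0.0114
```

servo_tool([
  {"x": 0,"y": 0,"z": 0,"wx": 0,"wy": 0,"wz": 0},
  {"x": 0,"y": 0,"z": 0,"wx": 0,"wy": 0,"wz": 0},
  {"x": 0,"y": 0,"z": 0,"wx": 0,"wy": 0,"wz": 0},
  {"x": -0.04,"y": 0,"z": 0,"wx": 0,"wy": 0,"wz": 0},
  {"x": -0.15,"y": 0,"z": 0,"wx": 0,"wy": 0,"wz": 0},
  {"x": -0.3,"y": 0,"z": 0,"wx": 0,"wy": 0,"wz": 0},
  {"x": -0.45,"y": 0,"z": 0,"wx": 0,"wy": 0,"wz": 0},
  {"x": -0.45,"y": 0,"z": 0,"wx": 0,"wy": 0,"wz": 0},
], grip=0)

```text
clock: 12.72
position: [0.5399, -0.3062, 0.2569]
tool_rot: [2.851, 1.561, -0.451]
force: [0.7, -0.2, 0.0]
grip_width: 0.0427
```

```bash
python3 - <<'E'
from meas import *
im,W,c,s,R0=stand_held(); save("w5.png",im)
m=plane(W,.03,.045,(.45,.65,-.43,-.09)); print("shelf z",np.median(W[m][:,2]))
# rack and cup poses from saved views + target grasp geometry
for cam in ["top","side"]:
    im,W,c=grab(cam); 
    r=bot.trace(cam,"stand")[0]["mask"]; m=r&plane(W,.045,.057,(.4,.7,-.5,0)); print(cam,rect(W[m][:,:2]),np.median(W[m][:,2]))
E
```

```text
12.725 [ 0.53985422 -0.3062038   0.25691327] [ 0.69980771 -0.17376482  0.00596428] 0.042685453682277365
z 0.05144406564988802 tilt deg [-0.09387827 -0.03050388] rect (array([ 0.54006659, -0.30565939]), array([190.44012451,  90.39098358]), 80.8135757446289)
hole? [287. 140.] [267 140  41   2  42] [ 0.5893 -0.2867  0.0514]
hole? [240.1 181.4] [236 176  10  11  46] [ 0.5533 -0.2271  0.0514]
hole? [384.4 182. ] [379 176  10  11  40] [ 0.5269 -0.3851  0.0514]
shelf z 0.039310522805840506
top (array([ 0.58395789, -0.23246565]), array([35.81229401, 33.56972885]), 86.3145523071289) 0.051637458398209525
side (array([ 0.53962671, -0.30542035]), array([191.36203003,  89.77809143]), 80.8122787475586) 0.05117904160776348
```

```bash
cat > cup.py <<'E'
from meas import *
yaw=np.radians(8.6); O=np.array([.588,.2836])
ex=np.array([np.cos(yaw),np.sin(yaw),0]);ey=np.array([-np.sin(yaw),np.cos(yaw),0]);ez=np.array([0,0,1.])
t=np.radians(35); a=-np.sin(t)*ex+np.cos(t)*ez
Rc=np.stack([-a,-ey,np.cross(-a,-ey)],1)
def base(b,O=O): return np.r_[O,0]+.03*ex+b*ey+.042*ez
E
python3 -c "
from cup import *
B=base(-.1);print(B,a); go(B+.174*a,Rc)"
```

```text
[0.63261623 0.18921042 0.042     ] [-0.56712736 -0.08576995  0.81915204]
mm [  65.9 -472.1   81.1] deg [-17.2  34.6  -5.5]  => xyz [ 0.1648 -1.1802  0.2027] w [-0.0478  0.0962 -0.0152] rows>= 7.7
```

servo_tool([
  {"x": 0,"y": -0.15,"z": 0.0,"wx": 0,"wy": 0,"wz": 0},
  {"x": 0.0,"y": -0.3,"z": 0.05,"wx": -0.01,"wy": 0.02,"wz": 0},
  {"x": 0.0,"y": -0.45,"z": 0.1,"wx": -0.02,"wy": 0.04,"wz": 0},
  {"x": 0.0,"y": -0.6,"z": 0.15,"wx": -0.03,"wy": 0.06,"wz": -0.01},
  {"x": 0.0,"y": -0.75,"z": 0.2,"wx": -0.04,"wy": 0.08,"wz": -0.012},
  {"x": 0.05,"y": -0.9,"z": 0.203,"wx": -0.048,"wy": 0.096,"wz": -0.015},
  {"x": 0.1,"y": -0.95,"z": 0.203,"wx": -0.048,"wy": 0.096,"wz": -0.015},
  {"x": 0.1,"y": -0.95,"z": 0.203,"wx": -0.048,"wy": 0.096,"wz": -0.015},
  {"x": 0.1,"y": -0.95,"z": 0.203,"wx": -0.048,"wy": 0.096,"wz": -0.015},
], grip=0.75)

```text
clock: 14.15
position: [0.522, 0.0854, 0.2321]
tool_rot: [3.134, 0.996, 0.147]
force: [-0.2, -1.3, 0.6]
grip_width: 0.0745
```

```bash
python3 -c "
from cup import *
s=bot.observe();print(s['clock'],s['position'],s['qpos'].round(2),s['grip_width'])
B=base(-.1); go(B+.174*a,Rc)"
```

```text
14.15 [0.52196695 0.08543356 0.23206397] [-1.12  0.27  0.94  2.35 -1.26  0.16 -0.47] 0.07449906454725326
mm [ 53.4 -86.2   4.4] deg [ 0.2  2.  -0.1]  => xyz [ 0.1335 -0.2155  0.011 ] w [ 0.0007  0.0057 -0.0003] rows>= 1.6
```

```bash
cat >> cup.py <<'E'
def Rp(p):
    p=np.radians(p); x=np.sin(p)*ex-np.cos(p)*ez; return np.stack([x,-ey,np.cross(x,-ey)],1)
def tcp(b,R,back=0,along=.078,O=O): return base(b,O)+along*a+(.024-back)*R[:,0]
E
python3 -c "
from cup import *
R=Rp(20); go(tcp(-.1,R,.11),R); print(tcp(-.1,R,.11))"
```

```text
mm [ 65.5 -86.1 -18.3] deg [  0.2 -13.   -0.1]  => xyz [ 0.1638 -0.2153 -0.0457] w [ 0.0006 -0.036  -0.0004] rows>= 1.8
[0.55929728 0.17812197 0.18670742]
```

servo_tool([
  {"x": 0.02,"y": -0.1,"z": -0.02,"wx": 0,"wy": -0.018,"wz": 0},
  {"x": 0.1,"y": -0.215,"z": -0.046,"wx": 0,"wy": -0.036,"wz": 0},
  {"x": 0.164,"y": -0.215,"z": -0.046,"wx": 0,"wy": -0.036,"wz": 0},
  {"x": 0.164,"y": -0.215,"z": -0.046,"wx": 0,"wy": -0.036,"wz": 0},
  {"x": 0.164,"y": -0.215,"z": -0.046,"wx": 0,"wy": -0.036,"wz": 0},
])

```text
clock: 14.78
position: [0.5595, 0.1762, 0.1871]
tool_rot: [3.13, 1.221, 0.139]
force: [-0.1, 0.2, 0.3]
grip_width: 0.0751
```

```bash
python3 - <<'E'
from cup import *
s=bot.observe();print(s['clock'],s['position'],s['qpos'].round(2),s['grip_width'])
im,W,c=grab("wrist"); save("w6.png",im); np.savez("w6.npz",im=im,W=W)
m=plane(W,-.005,.012,(.45,.72,.1,.46)); print("floor",np.nanmedian(W[m][:,2]))
for r in bot.trace("wrist","cup_a")[:4]:
    P=W[r["mask"]];P=P[~np.isnan(P[:,0])&(P[:,2]>.06)]
    # cup-frame coordinates rel. rack origin
    D=P-np.r_[O,0]; 
    print(round(r["confidence"],2),np.round(r["pixel"]),len(P),"along-y range",np.percentile(D@ey,[1,50,99]).round(4),"along axis max", np.percentile((D-.03*ex-.042*ez)@a,[50,98]).round(4))
    n=np.cross(a,ey); q=(D-.03*ex-.042*ez)
    lid=(q@a>.09)&(q@a<.106); print("  lid center y,n:",np.c_[q[lid]@ey,q[lid]@n].min(0).round(4),np.c_[q[lid]@ey,q[lid]@n].max(0).round(4), lid.sum())
R=Rp(20); print("pixels of expected lid centre",proj(c,[base(b)+.1*a for b in (-.1,0,.1)]))
E
```

```text
14.775 [0.55952336 0.1761857  0.18705485] [-1.21  0.65  1.08  2.08 -1.03  0.58 -0.9 ] 0.07507172362769918
floor -0.0004778149299291846
0.87 [306. 202.] 6889 along-y range [-0.1244 -0.099  -0.073 ] along axis max [0.0972 0.1106]
  lid center y,n: [-0.126  -0.0286] [-0.0714  0.0246] 3599
0.64 [180. 205.] 7974 along-y range [-0.0264 -0.0073  0.0237] along axis max [0.0951 0.1107]
  lid center y,n: [-0.0272 -0.0289] [0.0284 0.027 ] 3715
pixels of expected lid centre [[309.50786962 228.49559468]
 [164.26658609 228.47962721]
 [ 18.43889839 228.46359528]]
```

View pics/w6.png

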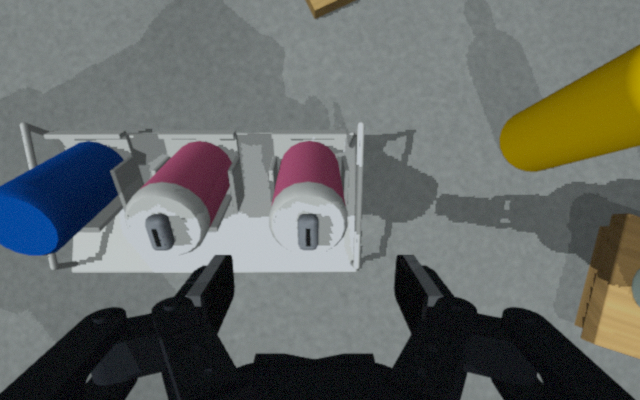

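```bash
python3 -c "
from cup import *
R=Rp(20); go(tcp(-.099,R,0),R); print(R)"
```

```text
mm [110.8  -2.5   0.3] deg [ 0.1 -0.1 -0.1]  => xyz [ 0.277  -0.0062  0.0007] w [ 0.0002 -0.0002 -0.0004] rows>= 1.8
[[ 0.3381746   0.14953534 -0.92912708]
 [ 0.0511441  -0.98875638 -0.14051726]
 [-0.93969262 -0.         -0.34202014]]
```

servo_tool([
  {"x": 0.05,"y": -0.006,"z": 0,"wx": 0,"wy": 0,"wz": 0},
  {"x": 0.15,"y": -0.006,"z": 0,"wx": 0,"wy": 0,"wz": 0},
  {"x": 0.24,"y": -0.006,"z": 0,"wx": 0,"wy": 0,"wz": 0},
  {"x": 0.277,"y": -0.006,"z": 0,"wx": 0,"wy": 0,"wz": 0},
  {"x": 0.277,"y": -0.006,"z": 0,"wx": 0,"wy": 0,"wz": 0},
])

```text
clock: 15.5
position: [0.5967, 0.1838, 0.0839]
tool_rot: [3.137, 1.22, 0.144]
force: [0.0, 0.5, -0.3]
grip_width: 0.0746
```

servo_tool([
  {"x": 0,"y": 0,"z": 0,"wx": 0,"wy": 0,"wz": 0},
  {"x": 0,"y": 0,"z": 0,"wx": 0,"wy": 0,"wz": 0},
  {"x": 0,"y": 0,"z": 0,"wx": 0,"wy": 0,"wz": 0},
  {"x": 0,"y": 0,"z": 0,"wx": 0,"wy": 0,"wz": 0},
  {"x": 0,"y": 0,"z": 0,"wx": 0,"wy": 0,"wz": 0},
], grip=-1, squeeze=35)

```text
clock: 16.12
position: [0.5968, 0.1838, 0.0853]
tool_rot: [3.137, 1.219, 0.145]
force: [-4.4, -1.9, 10.5]
grip_width: 0.0552
```

servo_tool([
  {"x": -0.03,"y": 0,"z": 0.008,"wx": 0,"wy": 0,"wz": 0},
  {"x": -0.08,"y": 0,"z": 0.0215,"wx": 0,"wy": 0,"wz": 0},
  {"x": -0.14,"y": 0,"z": 0.0375,"wx": 0,"wy": 0,"wz": 0},
  {"x": -0.2,"y": 0,"z": 0.0535,"wx": 0,"wy": 0,"wz": 0},
  {"x": -0.26,"y": 0,"z": 0.07,"wx": 0,"wy": 0,"wz": 0},
  {"x": -0.3,"y": 0,"z": 0.08,"wx": 0,"wy": 0,"wz": 0},
  {"x": -0.3,"y": 0,"z": 0.08,"wx": 0,"wy": 0,"wz": 0},
])

```text
clock: 17.0
position: [0.5255, 0.1739, 0.1879]
tool_rot: [-3.141, 1.218, 0.15]
force: [0.6, 0.7, -1.4]
grip_width: 0.0552
```

```bash
cat >> cup.py <<'E'
th=np.radians(80.83-90); sx=np.array([np.cos(th),np.sin(th),0]); sy=np.array([-np.sin(th),np.cos(th),0]); S=np.array([.5400,-.3057,.0518])
def cup_in_tool():
    """cup axis & lid centre in tool frame from wrist picture"""
    s=bot.observe(); R=Rn.from_euler('xyz',s["tool_rot"]).as_matrix()
    im,W,c=grab("wrist"); r=max(bot.trace("wrist","cup_a"),key=lambda q:np.nansum(np.linalg.norm(W[q["mask"]]-s["position"],axis=1)<.1))
    P=W[r["mask"]]; P=(P[~np.isnan(P[:,0])]-s["position"])@R
    return s,R,im,W,P[np.linalg.norm(P,axis=1)<.12]
def place_pose(side,lean,h,off=.024,along=.078):
    """tool pose holding the upright cup at stand y=side; tool y=+sx, hand leaning to +sy by lean deg; grasp height along+h over plate"""
    l=np.radians(lean); x=-np.sin(l)*sy-np.cos(l)*ez; R=np.stack([x,sx,np.cross(x,sx)],1)
    return S+side*sy+(along+h)*ez+off*x, R
E
python3 - <<'E'
from cup import *
s,R,im,W,P=cup_in_tool(); print(s["clock"],s["position"],s["qpos"].round(2),s["grip_width"],s["force"])
# cup frame expected: axis in tool = Rp(20)^T a ; compare via a normal fit of lid plane
ac=Rp(20).T@a; print("expected axis",ac)
h=P@ac; print("axial top (exp: grasp -> +.034 spout):",np.percentile(h,[50,95,99.5]), "grasp axial", np.array([-.024,0,0])@ac, len(P))
lid=P[(h<np.percentile(h,99.5)-.008)&(h>np.percentile(h,99.5)-.016)]
k=lid-lid.mean(0); u,sv,vt=np.linalg.svd(k,full_matrices=False); print("lid normal",vt[2],"sv",sv)
p,R2=place_pose(-.051,15,.1); go(p,R2)
E
```

```text
17.0 [0.52554012 0.17391612 0.18793778] [-1.25  0.56  1.05  2.16 -0.97  0.5  -0.95] 0.055247689054391896 [ 0.62164547  0.71568253 -1.36697111]
expected axis [-9.65925826e-01  1.09650276e-19  2.58819045e-01]
axial top (exp: grasp -> +.034 spout): [0.03779973 0.05119141 0.05461994] grasp axial 0.02318221983093764 22350
lid normal [ 0.97401031 -0.00817159 -0.22635624] sv [1.37440566 1.05618236 0.09971705]
mm [-43.9 530.8  63.7] deg [-73.2 -30.3  -3.4]  => xyz [-0.1097  1.3269  0.1593] w [-0.2034 -0.0841 -0.0093] rows>= 8.6
```

```bash
python3 - <<'E'
from cup import *
p,R2=place_pose(-.051,15,.1); go([.5,-.08,.27],R2)
E
```

```text
mm [-99.6 247.2  31. ] deg [-73.2 -30.3  -3.4]  => xyz [-0.2491  0.6179  0.0776] w [-0.2034 -0.0841 -0.0093] rows>= 7.4
```

servo_tool([
  {"x": -0.06,"y": 0.0,"z": 0.02,"wx": 0,"wy": 0,"wz": 0},
  {"x": -0.14,"y": 0.06,"z": 0.04,"wx": -0.02,"wy": -0.008,"wz": -0.001},
  {"x": -0.2,"y": 0.14,"z": 0.06,"wx": -0.045,"wy": -0.018,"wz": -0.002},
  {"x": -0.249,"y": 0.23,"z": 0.07,"wx": -0.07,"wy": -0.029,"wz": -0.003},
  {"x": -0.249,"y": 0.32,"z": 0.078,"wx": -0.097,"wy": -0.04,"wz": -0.004},
  {"x": -0.249,"y": 0.41,"z": 0.078,"wx": -0.124,"wy": -0.051,"wz": -0.006},
  {"x": -0.249,"y": 0.5,"z": 0.078,"wx": -0.15,"wy": -0.062,"wz": -0.007},
  {"x": -0.249,"y": 0.57,"z": 0.078,"wx": -0.177,"wy": -0.073,"wz": -0.008},
  {"x": -0.249,"y": 0.618,"z": 0.078,"wx": -0.203,"wy": -0.084,"wz": -0.009},
  {"x": -0.249,"y": 0.618,"z": 0.078,"wx": -0.203,"wy": -0.084,"wz": -0.009},
  {"x": -0.249,"y": 0.618,"z": 0.078,"wx": -0.203,"wy": -0.084,"wz": -0.009},
])

```text
clock: 18.48
position: [0.4997, -0.0796, 0.2696]
tool_rot: [0.011, 1.311, -1.726]
force: [0.4, 0.4, -2.2]
grip_width: 0.0557
```

```bash
python3 - <<'E'
from cup import *
s=bot.observe(); print(s["clock"],s["position"],s["qpos"].round(2),s["grip_width"],s["force"])
p,R2=place_pose(-.051,15,.08); go(p,R2);print(p)
E
```

```text
18.475 [ 0.49966027 -0.07956022  0.26960392] [-0.83  0.47  0.98  1.89 -0.16  0.99  0.02] 0.055661128522819556 [ 0.36872229  0.43995783 -2.18701092]
mm [150.8  77.3 243. ] deg [-0.4 -0.1 -0.1]  => xyz [0.3769 0.1932 0.6074] w [-0.001  -0.0003 -0.0002] rows>= 4.7
[ 0.5308825  -0.36218048  0.18661778]
```

servo_tool([
  {"x": 0.04,"y": 0.02,"z": 0.06,"wx": 0,"wy": 0,"wz": 0},
  {"x": 0.1,"y": 0.055,"z": 0.17,"wx": 0,"wy": 0,"wz": 0},
  {"x": 0.18,"y": 0.09,"z": 0.29,"wx": 0,"wy": 0,"wz": 0},
  {"x": 0.25,"y": 0.13,"z": 0.41,"wx": -0.001,"wy": 0,"wz": 0},
  {"x": 0.32,"y": 0.165,"z": 0.52,"wx": -0.001,"wy": 0,"wz": 0},
  {"x": 0.36,"y": 0.185,"z": 0.585,"wx": -0.001,"wy": 0,"wz": 0},
  {"x": 0.377,"y": 0.193,"z": 0.607,"wx": -0.001,"wy": 0,"wz": 0},
  {"x": 0.377,"y": 0.193,"z": 0.607,"wx": -0.001,"wy": 0,"wz": 0},
  {"x": 0.377,"y": 0.193,"z": 0.607,"wx": -0.001,"wy": 0,"wz": 0},
])

```text
clock: 19.6
position: [0.5315, -0.3605, 0.1868]
tool_rot: [0.007, 1.311, -1.723]
force: [1.5, -0.4, -1.1]
grip_width: 0.055
```

```bash
cat >> cup.py <<'E'
def checkheld(pic=None):
    """measure the held cup with the side camera: axis tilt and position in world / stand coordinates"""
    s=bot.observe(); im,W,c=grab("side"); 
    best=None
    for r in bot.trace("side","cup_a"):
        P=W[r["mask"]]; P=P[~np.isnan(P[:,0])]; P=P[np.linalg.norm(P-s["position"],axis=1)<.13]
        if best is None or len(P)>len(best): best=P
    D=best-S; q=np.c_[D@sx,D@sy,D[:,2]]
    print("n",len(q),"z range",np.percentile(q[:,2],[1,99]).round(4))
    z0=np.percentile(q[:,2],1)
    for z in np.arange(z0+.005,z0+.1,.012):
        b=q[abs(q[:,2]-z)<.005]
        if len(b)>15:
            # circle fit radius 28 to front surface
            from scipy.optimize import least_squares
            f=least_squares(lambda v:np.hypot(b[:,0]-v[0],b[:,1]-v[1])-.028,[b[:,0].mean(),b[:,1].mean()+.02],loss='soft_l1',f_scale=.001)
            print(z.round(3),len(b),f.x.round(4))
    if pic: save(pic,im)
    return q
E
python3 - <<'E'
from cup import *
s=bot.observe(); print(s["clock"],s["position"],s["qpos"].round(2),s["force"])
checkheld("s1.png"); im=cv2.imread("pics/s1.png"); cv2.imwrite("pics/s1c.png",cv2.resize(im[150:400,230:480],(600,600)))
s,R,im,W,P=cup_in_tool()
Q=P@R.T+s["position"]-S; print("wrist: top z",np.percentile(Q[:,2],[50,99.5]))
lz=np.percentile(Q[:,2],99.5); L=Q[(Q[:,2]<lz-.009)&(Q[:,2]>lz-.018)]
A=np.c_[L[:,:2]-L[:,:2].mean(0),np.ones(len(L))];k=np.linalg.lstsq(A,L[:,2],rcond=None)[0];print("tilt",np.degrees(k[:2]), "lid rect",rect(np.c_[L@sx,L@sy]))
p,R2=place_pose(-.051,15,.08); go(p,R2)
E
```

```text
19.6 [ 0.53146656 -0.36053594  0.18681541] [-0.11  0.69  0.76  1.72 -0.29  0.81  0.53] [ 1.50310164 -0.41979087 -1.06606775]
n 1502 z range [0.0837 0.1898]
0.089 62 [-0.0013 -0.0491]
0.101 67 [-0.0011 -0.0493]
0.113 73 [-0.0009 -0.0492]
0.125 78 [-0.001  -0.0494]
0.137 82 [-0.0008 -0.0493]
0.149 79 [-0.0007 -0.0494]
0.161 81 [-0.0005 -0.0494]
0.173 611 [-0.0018 -0.0443]
wrist: top z [0.17292179 0.1895279 ]
tilt [-1.08577658 -2.99245627] lid rect (array([ 0.00081333, -0.04418152]), array([54.8449707 , 44.50837708]), -1.8625717163085938)
mm [ 0.5 -0.3  1. ] deg [ 0.  -0.1 -0.1]  => xyz [ 0.0012 -0.0007  0.0025] w [ 0.0001 -0.0003 -0.0003] rows>= 0.0
```

View pics/s1c.png

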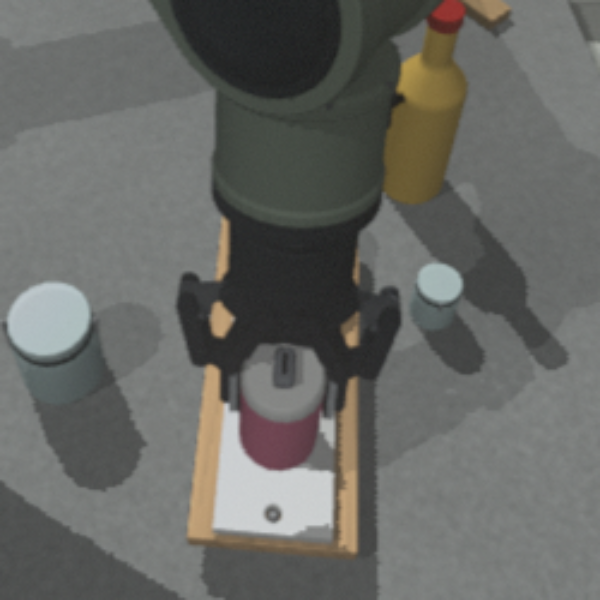

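servo_tool([
  {"x": 0.03,"y": 0,"z": -0.008,"wx": 0,"wy": 0,"wz": 0},
  {"x": 0.08,"y": 0,"z": -0.0215,"wx": 0,"wy": 0,"wz": 0},
  {"x": 0.13,"y": 0,"z": -0.035,"wx": 0,"wy": 0,"wz": 0},
  {"x": 0.16,"y": 0,"z": -0.043,"wx": 0,"wy": 0,"wz": 0},
  {"x": 0.175,"y": 0,"z": -0.047,"wx": 0,"wy": 0,"wz": 0},
  {"x": 0.181,"y": 0,"z": -0.0485,"wx": 0,"wy": 0,"wz": 0},
  {"x": 0.181,"y": 0,"z": -0.0485,"wx": 0,"wy": 0,"wz": 0},
])

```text
clock: 20.68
position: [0.5316, -0.3611, 0.1122]
tool_rot: [0.009, 1.311, -1.721]
force: [0.1, -0.1, -0.3]
grip_width: 0.0551
```

```bash
python3 - <<'E'
from cup import *
s=bot.observe(); print(s["clock"],s["position"],s["force"])
checkheld()
E
```

```text
20.675 [ 0.5316331  -0.36112457  0.11220952] [ 0.10848206 -0.12951008 -0.30263846]
n 1241 z range [0.0083 0.1153]
0.013 53 [-0.0011 -0.0498]
0.025 61 [-0.0009 -0.0498]
0.037 56 [-0.0008 -0.0498]
0.049 62 [-0.0007 -0.0499]
0.061 60 [-0.0006 -0.0499]
0.073 61 [-0.0006 -0.0499]
0.085 60 [-0.0004 -0.0499]
0.097 366 [-0.0015 -0.0467]
```

servo_tool([
  {"x": 0.003,"y": 0,"z": -0.001,"wx": 0,"wy": 0,"wz": 0},
  {"x": 0.006,"y": 0,"z": -0.0016,"wx": 0,"wy": 0,"wz": 0},
  {"x": 0.0075,"y": 0,"z": -0.002,"wx": 0,"wy": 0,"wz": 0},
  {"x": 0.0075,"y": 0,"z": -0.002,"wx": 0,"wy": 0,"wz": 0},
])

```text
clock: 21.28
position: [0.5317, -0.3613, 0.1095]
tool_rot: [0.01, 1.311, -1.72]
force: [-1.1, 2.1, 6.1]
grip_width: 0.0553
```

servo_tool([
  {"x": 0,"y": 0,"z": 0,"wx": 0,"wy": 0,"wz": 0},
  {"x": 0,"y": 0,"z": 0,"wx": 0,"wy": 0,"wz": 0},
  {"x": 0,"y": 0,"z": 0,"wx": 0,"wy": 0,"wz": 0},
  {"x": 0,"y": 0,"z": 0,"wx": 0,"wy": 0,"wz": 0},
  {"x": -0.03,"y": 0,"z": 0,"wx": 0,"wy": 0,"wz": 0},
  {"x": -0.12,"y": 0,"z": 0,"wx": 0,"wy": 0,"wz": 0},
  {"x": -0.25,"y": 0,"z": 0,"wx": 0,"wy": 0,"wz": 0},
  {"x": -0.35,"y": 0,"z": 0,"wx": 0,"wy": 0,"wz": 0},
  {"x": -0.35,"y": 0,"z": 0,"wx": 0,"wy": 0,"wz": 0},
], grip=0.75)

```text
clock: 22.4
position: [0.5384, -0.3254, 0.2481]
tool_rot: [0.029, 1.311, -1.701]
force: [0.8, -0.5, -0.8]
grip_width: 0.0749
```

```bash
python3 - <<'E'
from cup import *
s=bot.observe(); print(s["clock"],s["position"],s["force"],s["grip_width"])
im,W,c=grab("side"); 
for r in bot.trace("side","cup_a"):
    P=W[r["mask"]]; P=P[~np.isnan(P[:,0])]; D=P-S; q=np.c_[D@sx,D@sy,D[:,2]]; print(round(r["confidence"],2),np.median(q,0).round(3),np.percentile(q,[1,99],axis=0).round(3).tolist())
R=Rp(20); go([.5,.0,.27],R); print(tcp(.0005,R,.11))
E
```

```text
22.4 [ 0.5383905  -0.32538394  0.24806477] [ 0.75351035 -0.49310634 -0.80388578] 0.07487557582660992
0.59 [-0.001 -0.064  0.098] [[-0.028, -0.078, 0.004], [0.025, -0.026, 0.112]]
mm [-105.3  -88.  -298.3] deg [73.2 30.   3.1]  => xyz [-0.2633 -0.2199 -0.7458] w [0.2034 0.0832 0.0087] rows>= 7.4
[0.54426897 0.27749199 0.18670742]
```

servo_tool([
  {"x": -0.05,"y": -0.04,"z": -0.12,"wx": 0,"wy": 0,"wz": 0},
  {"x": -0.11,"y": -0.09,"z": -0.27,"wx": 0.03,"wy": 0.012,"wz": 0.001},
  {"x": -0.17,"y": -0.14,"z": -0.42,"wx": 0.06,"wy": 0.024,"wz": 0.003},
  {"x": -0.22,"y": -0.18,"z": -0.57,"wx": 0.09,"wy": 0.036,"wz": 0.004},
  {"x": -0.263,"y": -0.22,"z": -0.7,"wx": 0.12,"wy": 0.048,"wz": 0.005},
  {"x": -0.263,"y": -0.22,"z": -0.746,"wx": 0.15,"wy": 0.06,"wz": 0.006},
  {"x": -0.263,"y": -0.22,"z": -0.746,"wx": 0.18,"wy": 0.073,"wz": 0.008},
  {"x": -0.263,"y": -0.22,"z": -0.746,"wx": 0.203,"wy": 0.083,"wz": 0.009},
  {"x": -0.263,"y": -0.22,"z": -0.746,"wx": 0.203,"wy": 0.083,"wz": 0.009},
])

```text
clock: 23.62
position: [0.4991, -0.0004, 0.2691]
tool_rot: [3.138, 1.221, 0.144]
force: [0.5, 0.8, 0.6]
grip_width: 0.075
```

```bash
python3 - <<'E'
from cup import *
s=bot.observe(); print(s["clock"],s["position"],s["qpos"].round(2))
R=Rp(20); go(tcp(.0005,R,.11),R)
E
```

```text
23.625 [ 4.99057097e-01 -3.54945693e-04  2.69136380e-01] [-1.16  0.3   1.3   2.19 -0.67  0.62 -0.85]
mm [ 106.4 -268.3  -52.3] deg [-0.1 -0.  -0.1]  => xyz [ 0.2661 -0.6707 -0.1308] w [-0.0003 -0.     -0.0003] rows>= 4.7
```

servo_tool([
  {"x": 0.03,"y": -0.14,"z": -0.03,"wx": 0,"wy": 0,"wz": 0},
  {"x": 0.06,"y": -0.28,"z": -0.06,"wx": 0,"wy": 0,"wz": 0},
  {"x": 0.09,"y": -0.42,"z": -0.09,"wx": 0,"wy": 0,"wz": 0},
  {"x": 0.13,"y": -0.56,"z": -0.131,"wx": 0,"wy": 0,"wz": 0},
  {"x": 0.2,"y": -0.671,"z": -0.131,"wx": 0,"wy": 0,"wz": 0},
  {"x": 0.266,"y": -0.671,"z": -0.131,"wx": 0,"wy": 0,"wz": 0},
  {"x": 0.266,"y": -0.671,"z": -0.131,"wx": 0,"wy": 0,"wz": 0},
  {"x": 0.266,"y": -0.671,"z": -0.131,"wx": 0,"wy": 0,"wz": 0},
])

```text
clock: 24.62
position: [0.5445, 0.2765, 0.1874]
tool_rot: [3.137, 1.221, 0.142]
force: [0.5, 0.3, 0.3]
grip_width: 0.0748
```

```bash
python3 - <<'E'
from cup import *
s=bot.observe(); print(s["clock"],s["position"],s["qpos"].round(2))
im,W,c=grab("wrist")
for r in bot.trace("wrist","cup_a")[:3]:
    P=W[r["mask"]];P=P[~np.isnan(P[:,0])&(P[:,2]>.06)]; D=P-np.r_[O,0]; q=(D-.03*ex-.042*ez); lid=(q@a>.09)&(q@a<.106)
    print(round(r["confidence"],2),np.round(r["pixel"]),np.percentile(q@a,98).round(4),"y",(q[lid]@ey).min(),(q[lid]@ey).max())
R=Rp(20); go(tcp(.0005,R,0),R)
E
```

```text
24.625 [0.54449415 0.27648076 0.18738455] [-1.37  0.69  1.07  2.01 -0.93  0.59 -1.2 ]
0.58 [311. 205.] 0.1107 y -0.026510981766093598 0.028771562579608816Traceback (most recent call last):
  File "<stdin>", line 6, in <module>
    return _quantile_unchecked(
        a, q, axis, out, overwrite_input, method, keepdims, weights)
    return _ureduce(a,
                    func=_quantile_ureduce_func,
    ...<5 lines>...
                    overwrite_input=overwrite_input,
                    method=method)
    r = func(a, **kwargs)
    result = _quantile(arr,
                       quantiles=q,
    ...<2 lines>...
                       out=out,
                       weights=wgt)
    slices_having_nans = np.isnan(arr[-1, ...])
                                  ~~~^^^^^^^^^
IndexError: index -1 is out of bounds for axis 0 with size 0
```

servo_tool([
  {"x": 0.05,"y": -0.004,"z": 0,"wx": 0,"wy": 0,"wz": 0},
  {"x": 0.15,"y": -0.004,"z": 0,"wx": 0,"wy": 0,"wz": 0},
  {"x": 0.24,"y": -0.004,"z": 0,"wx": 0,"wy": 0,"wz": 0},
  {"x": 0.277,"y": -0.004,"z": 0,"wx": 0,"wy": 0,"wz": 0},
  {"x": 0.277,"y": -0.004,"z": 0,"wx": 0,"wy": 0,"wz": 0},
])

```text
clock: 25.35
position: [0.582, 0.2837, 0.084]
tool_rot: [3.139, 1.221, 0.144]
force: [-0.1, 0.1, 1.6]
grip_width: 0.0746
```

servo_tool([
  {"x": 0,"y": 0,"z": 0,"wx": 0,"wy": 0,"wz": 0},
  {"x": 0,"y": 0,"z": 0,"wx": 0,"wy": 0,"wz": 0},
  {"x": 0,"y": 0,"z": 0,"wx": 0,"wy": 0,"wz": 0},
  {"x": 0,"y": 0,"z": 0,"wx": 0,"wy": 0,"wz": 0},
  {"x": 0,"y": 0,"z": 0,"wx": 0,"wy": 0,"wz": 0},
], grip=-1, squeeze=35)

```text
clock: 25.98
position: [0.5822, 0.2841, 0.0855]
tool_rot: [-3.141, 1.219, 0.146]
force: [-3.3, -0.6, 6.5]
grip_width: 0.0555
```

servo_tool([
  {"x": -0.03,"y": 0,"z": 0.008,"wx": 0,"wy": 0,"wz": 0},
  {"x": -0.08,"y": 0,"z": 0.0215,"wx": 0,"wy": 0,"wz": 0},
  {"x": -0.14,"y": 0,"z": 0.0375,"wx": 0,"wy": 0,"wz": 0},
  {"x": -0.2,"y": 0,"z": 0.0535,"wx": 0,"wy": 0,"wz": 0},
  {"x": -0.26,"y": 0,"z": 0.07,"wx": 0,"wy": 0,"wz": 0},
  {"x": -0.3,"y": 0,"z": 0.08,"wx": 0,"wy": 0,"wz": 0},
  {"x": -0.34,"y": 0,"z": 0.08,"wx": 0,"wy": 0,"wz": 0},
  {"x": -0.38,"y": 0,"z": 0.08,"wx": 0,"wy": 0,"wz": 0},
  {"x": -0.38,"y": 0,"z": 0.08,"wx": 0,"wy": 0,"wz": 0},
])

```text
clock: 27.1
position: [0.5001, 0.2725, 0.2182]
tool_rot: [-3.137, 1.219, 0.152]
force: [0.0, 0.9, -1.3]
grip_width: 0.0551
```

```bash
python3 - <<'E'
from cup import *
s=bot.observe(); print(s["clock"],s["position"],s["qpos"].round(2),s["force"],s["grip_width"])
p,R2=place_pose(.051,15,.1); go([.5,-.0,.28],R2); print(p)
E
```

```text
27.1 [0.50012527 0.27249802 0.21823641] [-1.53  0.62  1.19  2.08 -0.86  0.61 -1.26] [ 0.04432512  0.94633963 -1.29489592] 0.05506667411098187
mm [-72.2 269.4  16.1] deg [-73.4 -30.4  -3.2]  => xyz [-0.1805  0.6736  0.0402] w [-0.2038 -0.0844 -0.009 ] rows>= 7.4
[ 0.54713766 -0.26148406  0.20661778]
```

servo_tool([
  {"x": -0.04,"y": 0.03,"z": 0.005,"wx": 0,"wy": 0,"wz": 0},
  {"x": -0.08,"y": 0.1,"z": 0.01,"wx": -0.02,"wy": -0.008,"wz": -0.001},
  {"x": -0.12,"y": 0.18,"z": 0.02,"wx": -0.045,"wy": -0.018,"wz": -0.002},
  {"x": -0.16,"y": 0.27,"z": 0.03,"wx": -0.07,"wy": -0.029,"wz": -0.003},
  {"x": -0.18,"y": 0.36,"z": 0.04,"wx": -0.097,"wy": -0.04,"wz": -0.004},
  {"x": -0.18,"y": 0.45,"z": 0.04,"wx": -0.124,"wy": -0.051,"wz": -0.006},
  {"x": -0.18,"y": 0.54,"z": 0.04,"wx": -0.15,"wy": -0.062,"wz": -0.007},
  {"x": -0.18,"y": 0.62,"z": 0.04,"wx": -0.177,"wy": -0.073,"wz": -0.008},
  {"x": -0.18,"y": 0.674,"z": 0.04,"wx": -0.204,"wy": -0.0845,"wz": -0.009},
  {"x": -0.18,"y": 0.674,"z": 0.04,"wx": -0.204,"wy": -0.0845,"wz": -0.009},
  {"x": -0.18,"y": 0.674,"z": 0.04,"wx": -0.204,"wy": -0.0845,"wz": -0.009},
])

```text
clock: 28.48
position: [0.4999, 0.0005, 0.2796]
tool_rot: [0.001, 1.31, -1.732]
force: [0.1, 0.1, -0.8]
grip_width: 0.0551
```

```bash
python3 - <<'E'
from cup import *
s=bot.observe(); print(s["clock"],s["position"],s["qpos"].round(2),s["grip_width"])
p,R2=place_pose(.051,15,.08); go(p,R2); print(p)
E
```

```text
28.475 [4.99878805e-01 4.62954336e-04 2.79635466e-01] [-0.97  0.47  0.98  1.86 -0.15  1.06 -0.12] 0.05511991439771502
mm [154.6  88.9 218.4] deg [-0.1 -0.1  0. ]  => xyz [0.3864 0.2222 0.5461] w [-0.0003 -0.0002  0.    ] rows>= 4.5
[ 0.54713766 -0.26148406  0.18661778]
```

servo_tool([
  {"x": 0.05,"y": 0.03,"z": 0.07,"wx": 0,"wy": 0,"wz": 0},
  {"x": 0.12,"y": 0.07,"z": 0.17,"wx": 0,"wy": 0,"wz": 0},
  {"x": 0.2,"y": 0.115,"z": 0.28,"wx": 0,"wy": 0,"wz": 0},
  {"x": 0.28,"y": 0.16,"z": 0.39,"wx": 0,"wy": 0,"wz": 0},
  {"x": 0.34,"y": 0.195,"z": 0.48,"wx": 0,"wy": 0,"wz": 0},
  {"x": 0.375,"y": 0.216,"z": 0.53,"wx": 0,"wy": 0,"wz": 0},
  {"x": 0.386,"y": 0.222,"z": 0.546,"wx": 0,"wy": 0,"wz": 0},
  {"x": 0.386,"y": 0.222,"z": 0.546,"wx": 0,"wy": 0,"wz": 0},
  {"x": 0.386,"y": 0.222,"z": 0.546,"wx": 0,"wy": 0,"wz": 0},
])

```text
clock: 29.6
position: [0.5475, -0.26, 0.187]
tool_rot: [0.003, 1.311, -1.729]
force: [0.7, 0.9, -0.6]
grip_width: 0.055
```

```bash
python3 - <<'E'
from cup import *
s=bot.observe(); print(s["clock"],s["position"],s["qpos"].round(2),s["force"])
q=checkheld("s2.png")
E
```

```text
29.6 [ 0.54745401 -0.2599932   0.18701573] [-0.31  0.67  0.78  1.78 -0.27  0.82  0.37] [ 0.73559458  0.87417221 -0.60032564]
n 1509 z range [0.0821 0.1901]
0.087 76 [-0.0015  0.0518]
0.099 83 [-0.0015  0.0518]
0.111 82 [-0.0013  0.0518]
0.123 85 [-0.001   0.0517]
0.135 88 [-0.001   0.0517]
0.147 96 [-0.0008  0.0517]
0.159 98 [-0.0007  0.0518]
0.171 231 [-0.0012  0.0524]
```

servo_tool([
  {"x": 0.03,"y": 0,"z": -0.008,"wx": 0,"wy": 0,"wz": 0},
  {"x": 0.08,"y": 0,"z": -0.0215,"wx": 0,"wy": 0,"wz": 0},
  {"x": 0.13,"y": 0,"z": -0.035,"wx": 0,"wy": 0,"wz": 0},
  {"x": 0.16,"y": 0,"z": -0.043,"wx": 0,"wy": 0,"wz": 0},
  {"x": 0.175,"y": 0,"z": -0.047,"wx": 0,"wy": 0,"wz": 0},
  {"x": 0.181,"y": 0,"z": -0.0485,"wx": 0,"wy": 0,"wz": 0},
  {"x": 0.184,"y": 0,"z": -0.0495,"wx": 0,"wy": 0,"wz": 0},
  {"x": 0.1865,"y": 0,"z": -0.05,"wx": 0,"wy": 0,"wz": 0},
  {"x": 0.1865,"y": 0,"z": -0.05,"wx": 0,"wy": 0,"wz": 0},
])

```text
clock: 30.82
position: [0.5476, -0.2601, 0.11]
tool_rot: [0.004, 1.311, -1.728]
force: [-0.1, 0.5, -2.1]
grip_width: 0.0554
```

servo_tool([
  {"x": 0.002,"y": 0,"z": -0.0005,"wx": 0,"wy": 0,"wz": 0},
  {"x": 0.003,"y": 0,"z": -0.001,"wx": 0,"wy": 0,"wz": 0},
  {"x": 0.003,"y": 0,"z": -0.001,"wx": 0,"wy": 0,"wz": 0},
])

```text
clock: 31.2
position: [0.5477, -0.2602, 0.1092]
tool_rot: [0.006, 1.311, -1.726]
force: [-2.0, 2.8, 8.2]
grip_width: 0.0551
```

Contact. I'll release and retreat along the tool axis.

servo_tool([
  {"x": 0,"y": 0,"z": 0,"wx": 0,"wy": 0,"wz": 0},
  {"x": 0,"y": 0,"z": 0,"wx": 0,"wy": 0,"wz": 0},
  {"x": 0,"y": 0,"z": 0,"wx": 0,"wy": 0,"wz": 0},
  {"x": 0,"y": 0,"z": 0,"wx": 0,"wy": 0,"wz": 0},
  {"x": -0.03,"y": 0,"z": 0,"wx": 0,"wy": 0,"wz": 0},
  {"x": -0.12,"y": 0,"z": 0,"wx": 0,"wy": 0,"wz": 0},
  {"x": -0.25,"y": 0,"z": 0,"wx": 0,"wy": 0,"wz": 0},
  {"x": -0.4,"y": 0,"z": 0,"wx": 0,"wy": 0,"wz": 0},
  {"x": -0.4,"y": 0,"z": -0.2,"wx": 0,"wy": 0,"wz": 0},
  {"x": -0.4,"y": 0,"z": -0.35,"wx": 0,"wy": 0,"wz": 0},
  {"x": -0.4,"y": 0,"z": -0.35,"wx": 0,"wy": 0,"wz": 0},
], grip=0.75)

```text
clock: 32.58
position: [0.5764, -0.0815, 0.2272]
tool_rot: [0.002, 1.311, -1.725]
force: [0.8, -1.5, -0.4]
grip_width: 0.0746
```

```bash
python3 - <<'E'
from cup import *
s=bot.observe(); print(s["clock"],s["position"],s["force"],s["grip_width"])
for cam in ["side","top"]:
    im,W,c=grab(cam); save("end_"+cam+".png",im)
    for n in ["cup_a","stand","beaker","jar","oil"]:
      for r in bot.trace(cam,n)[:4]:
        if r["confidence"]<.5: continue
        P=W[r["mask"]]; P=P[~np.isnan(P[:,0])]; D=P-S; q=np.c_[D@sx,D@sy,D[:,2]]; print(cam,n,round(r["confidence"],2),np.median(P,0).round(3),"stand-frame",np.percentile(q,[2,98],axis=0).round(3).tolist())
    r=bot.trace(cam,"stand")[0]["mask"]; m=r&plane(W,.045,.057,(.4,.7,-.5,0)); print(rect(W[m][:,:2]),np.median(W[m][:,2]))
im=cv2.imread("pics/end_side.png"); cv2.imwrite("pics/end_sc.png",cv2.resize(im[60:400,170:490],(564,600)))
E
```

```text
32.575 [ 0.57637364 -0.08146937  0.22716183] [ 0.76904857 -1.50252817 -0.39000956] 0.07456862771648518
side cup_a 0.71 [ 0.544 -0.271  0.144] stand-frame [[-0.029, 0.023, -0.001], [0.025, 0.074, 0.112]]
side cup_a 0.56 [ 0.529 -0.369  0.149] stand-frame [[-0.026, -0.078, 0.006], [0.024, -0.028, 0.112]]
side stand 0.97 [ 0.534 -0.337  0.051] stand-frame [[-0.045, -0.095, -0.01], [0.044, 0.087, 0.051]]
side stand 0.53 [ 0.536 -0.267  0.039] stand-frame [[-0.064, -0.1, -0.022], [0.064, 0.192, -0.01]]
side beaker 0.9 [0.56  0.362 0.113] stand-frame [[-0.12, 0.652, 0.012], [-0.062, 0.696, 0.083]]
side jar 0.66 [ 0.566 -0.167  0.107] stand-frame [[-0.022, 0.127, 0.003], [0.028, 0.174, 0.059]]
side jar 0.65 [ 0.36  -0.244  0.089] stand-frame [[-0.224, 0.012, -0.04], [-0.158, 0.076, 0.042]]
side jar 0.58 [ 0.691 -0.206  0.049] stand-frame [[0.116, 0.113, -0.048], [0.152, 0.146, 0.003]]
side oil 0.8 [ 0.696 -0.063  0.132] stand-frame [[0.087, 0.253, -0.044], [0.148, 0.294, 0.187]]
side oil 0.6 [0.576 0.189 0.008] stand-frame [[-0.149, 0.246, -0.05], [0.049, 0.713, 0.246]]
(array([ 0.53960583,
[... 185 characters left out ...]
0.114]]
top cup_a 0.65 [ 0.545 -0.249  0.151] stand-frame [[-0.026, 0.026, -0.0], [0.03, 0.079, 0.114]]
top stand 0.84 [ 0.526 -0.301  0.053] stand-frame [[-0.042, -0.089, -0.008], [0.046, 0.094, 0.053]]
top beaker 0.76 [0.569 0.377 0.118] stand-frame [[-0.117, 0.654, 0.007], [-0.029, 0.708, 0.086]]
top jar 0.95 [ 0.359 -0.221  0.092] stand-frame [[-0.226, 0.019, -0.029], [-0.158, 0.085, 0.047]]
top jar 0.61 [ 0.692 -0.194  0.053] stand-frame [[0.118, 0.117, -0.034], [0.154, 0.154, 0.008]]
top jar 0.6 [ 0.567 -0.149  0.11 ] stand-frame [[-0.021, 0.131, -0.01], [0.03, 0.182, 0.064]]
(array([ 0.54296222, -0.30530927]), array([190.37825012,  91.29139709]), 80.56954956054688) 0.05237308621130779
```

View pics/end_sc.png

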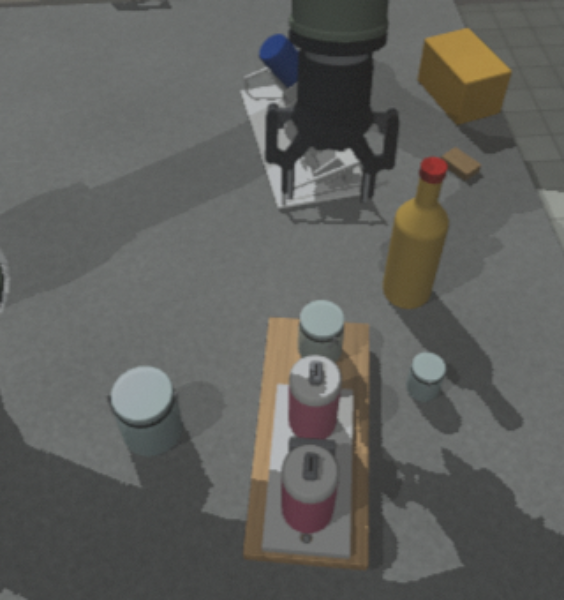

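The crop shows both cups upright on the plate, at crop (315,395) and (308,490), either side of the handle. The jar is at (322,330), the oil bottle at (415,235) and the beaker at (282,58), all in place, and the gripper is clear.

```bash
python3 -c "
from workcell import bot
print(bot.job_done())"
```

```text
the job is handed in; nothing more can be done
None
```

The stand is on the two pins and both pink cups stand upright on it, one on each side of the handle. I handed the job in at about 32.6 s, with the gripper open and clear of everything.

- **Stand:** its top measured about 12 mm above the shelf top, with no measurable tilt, so it lies flush. It is centred on the seat point to within about 1 mm.
- **Cups:** they stand about 50 mm from the stand's centre on each side, within about 1.5 mm of its centre line. Their tops measured 112–114 mm above the plate, so both bases rest on it.
- **Left alone:** the beaker is still in its bay. The jar, the oil bottle and the two look-alike jars are where they started, within about 2 mm, which is measuring noise. The top camera's final pass did not report the oil bottle, so that one was checked in the side view only.
- **Disagreements:** the top camera reads about 3 mm farther in x and 1 mm higher than the side and wrist cameras, so I went by those two. A lid-plane fit from the wrist camera suggested the first cup tilted by up to 3°, but the side camera showed it under 1° off upright.
- **Change of plan:** lining the tool up fully with the leaning cups brought two joints to their range limits. I gripped the cups 15° off their axis instead, and nothing slipped.

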